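# Close up the tool case on the saw carriage

## Robot

A 6-joint arm with a two-finger parallel gripper is mounted at the origin on a cart in front of the work surface, level with it; the furniture and walls round the work are solid. World frame = base frame: x ahead of the robot, y to its left, z up, the work surface at z = 0. Lengths are in mm, angles in degrees, forces in N, time in s.
With the tool pointing down it reaches from about 200 to 875 mm from the base axis. Payload 3.4 kg.
Tool frame: the origin (TCP) lies between the finger pads; the fingertips stand 22 mm ahead of it and the grasp point (between the pads) lies 3 mm ahead of it; z points along the fingers, y is the line along which they close (so a half turn about z gives the same grasp; the last joint's range is limited). The gripper opens to 94 mm and grips with 3 to 60 N. Pads are 16 mm wide; open, the fingers measure 119 mm over their backs; the gripper's body (75 mm by 177 mm) begins 78 mm behind the grasp point.
Start: joints at [-77.292, 15.808, 86.224, -0, 77.962, -6.933], TCP at [193.272, -541.58, 227.493] pointing down, gripper open.
Joint ranges: [-165.64, 165.64], [-43.16, 119.46], [12.63, 154.43], [-67.54, 247.53], [6.08, 155.33], [-154.97, 154.97]. Speed limits (degrees/s): [147.25, 147.25, 180, 180, 180, 180].

## Interface

Orientations are given as a 3x3 rotation matrix whose columns are the frame's x, y, z axes.
In Python, from plant import read_state, vision, workorder gives the robot as it stands.
- The arm moves only by the tool carry_out, never from a script. Its argument "rows" is a list of rows, each a list of 7 numbers: the shift along the tool's x, y, z in cm, then the turn, a rotation vector about the tool's x, y, z in degrees, then the finger opening in cm, from 0 to 9.4. In form: [[tx, ty, tz, ax, ay, az, grip], ...]. A call has 1 to 20 rows; each row shifts and turns the commanded pose from where the row before left it, along the tool's axes as they then stand; what a row does not reach is not made up. A row lasts 1/8 s, in which the tool goes at most 62.5 mm and 10.7 degrees, less where a joint would pass 70% of its speed; a pose out of reach is approached as far as the arm can. A call is refused whole if a number of a shift passes 6.25 or a number of a turn 10.7, either way. A call with a gripper value outside its range is refused whole. The fingers move at their own pace and stop on an object; the grip force is fixed at half the most. Time passes only in rows, so rows that do not move let the fingers close. It gives the time, the measured TCP pose, the force, the opening and the grip force at its end, in the units of the state.
- read_state(): the state, without advancing time (a new reading comes with each control period).
- vision.read_camera(name): name is "side" or "top"; returns (picture, depth): 420x560x3 uint8, red, green, blue; 420x560 float32, mm along the optical axis (not along the pixel's ray), 0 where there is no reading.
- vision.camera_model(name): a dict with "vertical_fov" (degrees; the focal length in pixels is half the picture's height over the tangent of half this angle, whatever the lens; pixels are square), "cx", "cy" (the principal point, pixels), "dist_coeffs" ([k1, k2, p1, p2, k3] as OpenCV has them; the pictures are not rectified), "eye" and "attitude" of the camera in the world. Camera axes: x right, y down, z forward; pixel columns grow to the right and rows downward; lengths in mm; the calibration is good to about 2 mm. A picture is of the moment at which its call begins. camera_model takes no time and is no camera call.
- workorder.hand_in(): hands the job in; it is judged then, once.
The state is a dict: "t": time; "qpos": joint angles; "qvel": joint speeds; "effort": joint torques, N m; "eef_pos": TCP position; "tool_rot": TCP orientation; "contact_force": force on the tool from outside, world axes, zero at the start; "torque": the same for the moment, N m; "opening": finger opening in mm; "gripper_force": force on a finger pad.
Only numpy, scipy, OpenCV 4.12 (cv2) and the standard library are available. Lean on these libraries where they do the work, as an engineer would, in place of code of your own. Each camera call takes 0.05 s, during which the arm holds its last target. There are 200 camera calls.

## Task

Close up the blue tool case on the saw's sliding carriage: with the fingertips push its drawer fully home first, and after that tip the raised lid over from behind and press it fully shut, so that its front flange hangs down before the drawer. Only push, gently and from the outside: nothing is gripped or lifted, no finger touches the inside of the lid or of the drawer, and the case itself stays where it stands, not shoved along. Leave the star knob, the tape measure and the blade flange beside it alone.

Things in the scene. Friction and masses are not known exactly. Their poses are not given: they have to be found in the camera images.
- case: blue steel tool case, loose on four feet, 110 mm deep (x), 100 wide (y), rim 82 high, about 3 kg: a push under 12 N does not shift it. Origin at the centre of its underside, z up; the drawer front looks along its own -x, the lid hinges along its back (+x) rim. Open tray on top (two nuts and a bolt lie in it), one drawer below. At first the drawer is part-way out and the lid stands up
- drawer (a joint): slide of the grey drawer in the case's front, 0 = fully home (its front flush with the case's front) and growing to 0.07 m as it comes out along the case's -x. About 2.5 N of friction, no spring and no catch; it stays where it is left
- drawer_front (a point): centre of the drawer's flat grey front panel (outer face, at the black finger hole, which is only 0.6 deep), 26 above the case's underside; the panel is 88 wide and 36 high (9 to 46 above the underside); it moves with the drawer. The point's axes are the case's axes
- lid (a joint): hinge of the lid, 0 = fully shut (level), growing as it opens; 1.57 = upright; stop at 1.9 rad. A stiff hinge (about 0.25 N m of friction): the lid stays at any angle and does not fall
- lid_hinge (a point): middle of the hinge line of the lid, at the case's back rim, 56 behind the case's centre and 82 above the underside. The line runs along the case's y. With the lid's angle a, the lid reaches from here 116 mm towards (-cos a) along the case's x and (+sin a) up; its outer face lies 5 mm off that line, on the side away from the tray
- lid_edge (a point): middle of the lid's free edge, on its outer face; it moves with the lid. The lid is a 5 thick plate, 116 long and 102 wide, with a flange on its free edge that stands 41 off the inner side and, when shut, hangs before the top of the drawer front, 1 to 5 mm in front of it
- lid_inside: grey lining (3 thick) on the inner side of the lid and the rubber bead on the flange's lower edge: not to be touched. Origin on the hinge line
- drawer_inside: the drawer's inside: the back of its front panel, floor, sides: not to be touched. Origin at the case's underside centre when the drawer is home; it moves with the drawer
- spare_knob: black star knob with a brass hub, 46 across, 28 high, loose on the carriage to the right of the case; to be left alone. Origin at the centre of its underside
- tape_measure: yellow and black tape measure, 40 x 80, 68 high, loose on the carriage to the left of the case; to be left alone. Origin at the centre of its underside
- blade_flange: round steel blade flange, 70 across, 22 high, loose on the carriage to the left of the case; to be left alone. Origin at the centre of its underside

How it is judged:
By the outcome, as a careful person would: the job done as asked, in the order asked, and still so for the second after the job is handed in, with the robot touching nothing.
It also fails if it takes over 48 s, if anything falls off the work surface, if the arm or the gripper's body presses on something with over 40 N, if the wrist force passes 120 N, or if a joint passes its speed limit or range.

## Working session

There is one attempt and no reset: what is moved stays moved. The work goes in short steps, Python scripts to look and compute and a tool call to move; the robot and the scene stay as the last step left them, time stands still between calls to the robot, and variables do not carry over. Pictures are saved under pics/ and viewed, at most 10 in all, crops included, and the job is handed in when it is done.

Besides the shell and the picture viewer there is one more tool, called after "Request:" as name([rows], argument=value, ...), one row to a line, values as JSON. carry_out: Moves the arm, as the interface text tells. Its arguments: {"type":"object","properties":{"rows":{"type":"array","items":{"type":"array","items":{"type":"number"}}}},"required":["rows"]}

```bash
mkdir -p pics; cat > h.py <<'E'
import numpy as np,cv2
from plant import read_state, vision, workorder
def K(n):
    m=vision.camera_model(n);f=210/np.tan(np.radians(m["vertical_fov"]/2))
    return np.array([[f,0,m["cx"]],[0,f,m["cy"]],[0,0,1]]),np.array(m["dist_coeffs"],float),np.array(m["eye"]),np.array(m["attitude"])
def pts(n,uv,d):
    k,dc,e,R=K(n);uv=np.array(uv,float).reshape(-1,1,2)
    p=cv2.undistortPoints(uv,k,dc).reshape(-1,2)
    d=np.asarray(d).reshape(-1,1)
    return (np.hstack([p,np.ones((len(p),1))])*d)@R.T+e
E
python3 - <<'E'
from h import *
for n in("side","top"):
    im,d=vision.read_camera(n);np.savez(n+"0.npz",im=im,d=d)
    cv2.imwrite(f"pics/{n}0.png",cv2.resize(im[:,:,::-1],(784,588)))
    m=vision.camera_model(n);print(m)
s=read_state();print(s["t"],s["eef_pos"],s["tool_rot"],s["contact_force"],s["opening"])
E
```

```text
{'vertical_fov': 44.625442142532506, 'cx': 281.3199341906842, 'cy': 207.4057898276545, 'dist_coeffs': array([-0.12638938,  0.        ,  0.        ,  0.        ,  0.        ]), 'eye': array([  -26.21592221, -1250.23860922,   559.16150921]), 'attitude': array([[ 0.90519476, -0.15924181,  0.39403615],
       [-0.42479033, -0.31009201,  0.85052696],
       [-0.01325199, -0.9372753 , -0.34833804]])}
{'vertical_fov': 52.59061363306564, 'cx': 286.7364535099899, 'cy': 216.0782387538544, 'dist_coeffs': array([-0.07591069,  0.        ,  0.        ,  0.        ,  0.        ]), 'eye': array([ 401.49969296, -104.1192087 , 1170.42601411]), 'attitude': array([[ 0.02774813, -0.99722681,  0.06905604],
       [-0.99956449, -0.02837454, -0.00810651],
       [ 0.01004347, -0.06880103, -0.99757985]])}
0.1 [ 193.15513313 -541.09573604  226.7082008 ] [[ 9.41819110e-01  3.36119941e-01 -3.86328777e-04]
 [ 3.36120123e-01 -9.41817818e-01  1.56824580e-03]
 [ 1.63267358e-04 -1.60685674e-03 -9.99998696e-01]] [-0.2804763   0.14893398 -0.17952637] 93.77365060930636
```

View pics/side0.png

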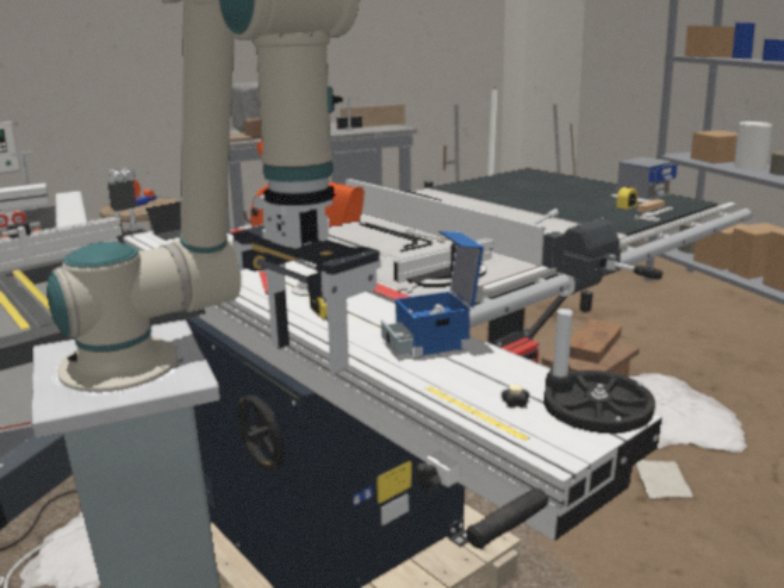

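View pics/top0.png

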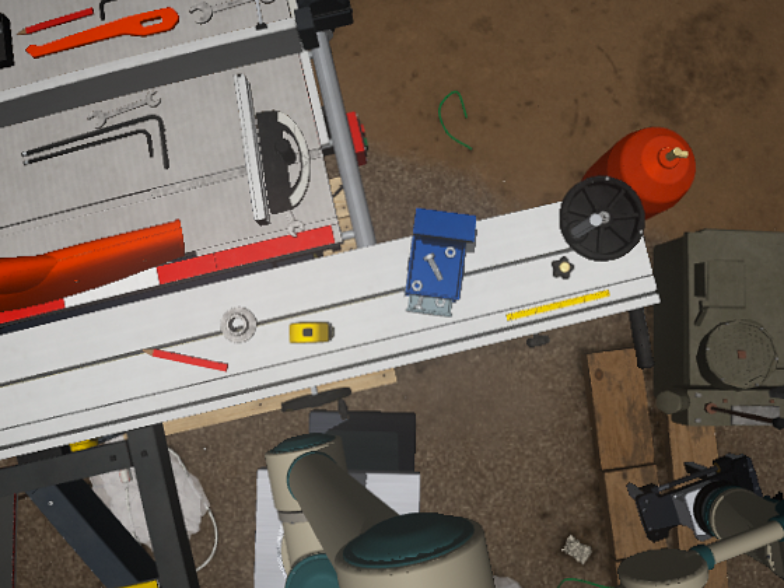

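The top view shows the case around (437,265), its lid at the back (445,225) and the drawer out towards (428,305). The tape is at (310,332), the flange at (238,322) and the knob at (563,267). I'll enlarge both.

```bash
python3 - <<'E'
from h import *
a=np.load("top0.npz");b=np.load("side0.npz")
A=cv2.resize(a["im"][140:235,275:355,::-1],None,fx=6,fy=6,interpolation=cv2.INTER_CUBIC)
B=cv2.resize(b["im"][155:265,260:360,::-1],None,fx=5,fy=5,interpolation=cv2.INTER_CUBIC)
B=cv2.copyMakeBorder(B,0,570-550,0,0,cv2.BORDER_CONSTANT)[:,:300+10*0+500-200+200] if 0 else B
cv2.imwrite("pics/a.png",A);cv2.imwrite("pics/b.png",B)
# blue cloud
im=a["im"].astype(int);m=(im[:,:,2]>im[:,:,0]+50)&(im[:,:,2]>im[:,:,1]+30);m[:140]=0;m[235:]=0;m[:,:275]=0;m[:,355:]=0
v,u=np.nonzero(m&(a["d"]>0));P=pts("top",np.c_[u,v],a["d"][v,u])
print(np.histogram(P[:,2],bins=np.arange(0,240,10)))
r=(P[:,2]>74)&(P[:,2]<90)
print(cv2.minAreaRect(P[r][:,:2].astype(np.float32)),P[r].mean(0))
l=P[:,2]>105
print(cv2.minAreaRect(P[l][:,:2].astype(np.float32)),P[l].min(0),P[l].max(0))
E
```

```text
(array([  0,   0,   0,   1, 618, 380,   4,  47,  98,   0,   0,   0,   0,
         0,   0,   0,   0,   0,   0, 505, 279,   0,   0]), array([  0,  10,  20,  30,  40,  50,  60,  70,  80,  90, 100, 110, 120,
       130, 140, 150, 160, 170, 180, 190, 200, 210, 220, 230]))
((543.4261474609375, -173.02061462402344), (99.30662536621094, 104.57891845703125), 83.90215301513672) [ 526.86718281 -170.82217947   80.89147212]
((600.7437744140625, -179.11264038085938), (101.48177337646484, 47.63153076171875), 86.07424926757812) [ 573.5692195  -229.96365132  190.634483  ] [ 627.071284   -127.63302174  206.11879679]
```

View pics/a.png

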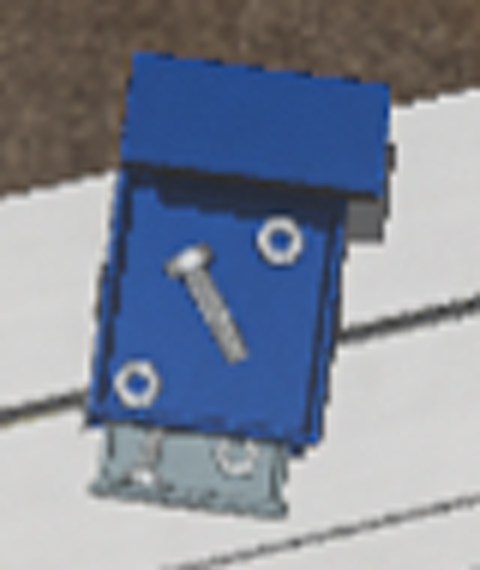

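View pics/b.png

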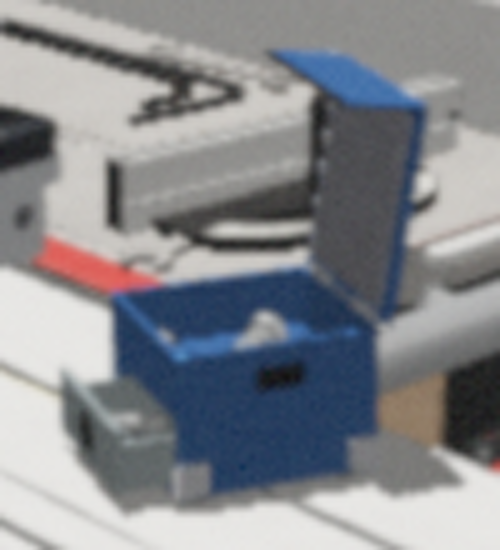

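```bash
python3 - <<'E'
from h import *
a=np.load("top0.npz")
k,dc,e,R=K("top")
def atz(uv,z):
    p=pts("top",uv,np.ones(len(uv)))-e
    return e+p*((np.array(z)-e[2])/p[:,2])[:,None]
C=lambda l:[(275+x/6-.4,140+y/6-.4) for x,y in l]
print("rim front L,R; side L,R far",atz(C([(88,423),(305,452),(122,175),(345,205)]),[82]*4).round(1))
print("lid back L,R, front L,R",atz(C([(133,52),(391,85),(122,163),(380,195)]),[203,203,196,196]).round(1))
print("drawer front top L,R",atz(C([(91,490),(286,517)]),[46,46]).round(1))
im=a["im"].astype(int);m=(im[:,:,2]>im[:,:,0]+50)&(im[:,:,2]>im[:,:,1]+30);m[:140]=0;m[235:]=0;m[:,:275]=0;m[:,355:]=0
m=cv2.erode(m.astype(np.uint8),np.ones((3,3)))>0
v,u=np.nonzero(m&(a["d"]>0));P=pts("top",np.c_[u,v],a["d"][v,u])
Q=P[P[:,2]>150];c,*_=np.linalg.lstsq(np.c_[Q[:,:2]-[600,-180],np.ones(len(Q))],Q[:,2],rcond=None);print("flange plane z=",c)
W=pts("top",[(350,200)],a["d"][200,350]);print("surface",W)
E
```

```text
rim front L,R; side L,R far [[ 492.4 -119.    82. ]
 [ 482.6 -212.4   82. ]
 [ 600.2 -130.8   82. ]
 [ 590.1 -227.5   82. ]]
lid back L,R, front L,R [[ 626.3 -130.8  203. ]
 [ 616.5 -230.7  203. ]
 [ 584.1 -127.9  196. ]
 [ 574.7 -228.   196. ]]
drawer front top L,R [[ 465.8 -121.7   46. ]
 [ 456.3 -208.2   46. ]]
flange plane z= [-1.52047325e-01  1.88251242e-02  1.99048554e+02]
surface [[ 5.32223253e+02 -2.87966424e+02  3.05845491e-01]]
```

Request:
carry_out([
  [1.7,-1.4,0,0,0,0,0],
  [3.4,-2.83,0,0,0,0,0],
  [3.4,-2.83,0,0,0,0,0],
  [3.4,-2.83,0,0,0,0,0],
  [3.4,-2.83,0,0,0,0,0],
  [3.4,-2.83,0,0,0,0,0],
  [3.4,-2.83,0,0,0,0,0],
  [3.4,-2.83,0,0,0,0,0],
  [3.4,-2.83,0,0,0,0,0],
  [3.4,-2.83,0,0,0,0,0],
  [1.7,-1.4,0,0,0,0,0],
  [0,0,0,0,0,8.55,0],
  [0,0,0,0,0,8.55,0],
  [0,0,0,0,0,8.54,0],
  [0,0,0,0,7.5,0,0],
  [0,0,0,0,7.5,0,0],
  [0,0,0,0,0,0,0],
])

```text
t: 2.22
eef_pos: [415.5, -158.8, 226.7]
tool_rot: [[0.961, -0.106, 0.255], [-0.103, -0.994, -0.026], [0.257, -0.002, -0.966]]
contact_force: [0.2, 0.1, -0.2]
opening: 0.4
gripper_force: 0.0
```

```bash
cat >> h.py <<'E'
from scipy.spatial.transform import Rotation as Ro
O=np.array([543,-172.7,0]);YAW=-6.0
CR=Ro.from_euler('z',YAW,degrees=True).as_matrix()
def show(tgt=None,tilt=None):
    s=read_state();p=np.array(s["eef_pos"]);R=np.array(s["tool_rot"])
    c=CR.T@(p-O);tip=c+CR.T@R[:,2]*22
    print("t",s["t"],"tcp case",c.round(1),"tip",tip.round(1),"F case",(CR.T@np.array(s["contact_force"])).round(1),"open",s["opening"])
    print("rot case",(CR.T@R).round(3).tolist())
    if tgt is not None:  # tip target in case frame
        print("shift tool cm",(R.T@CR@(np.array(tgt)-tip)/10).round(2))
    if tilt is not None:
        t=np.radians(tilt);z=[np.sin(t),0,-np.cos(t)];x=[np.cos(t),0,np.sin(t)];G=CR@np.c_[x,np.cross(z,x),z]
        print("turn",Ro.from_matrix(R.T@G).as_rotvec(degrees=True).round(2))
E
python3 -c "
from h import *
show([-120,0,25],15)"
```

```text
t 2.225 tcp case [-128.2    0.5  226.7] tip [-122.6    0.5  205.5] F case [ 0.2  0.1 -0.2] open 0.406711646043559
rot case [[0.966, -0.001, 0.257], [-0.002, -1.0, 0.001], [0.257, -0.002, -0.966]]
shift tool cm [-4.38  0.08 17.51]
turn [-0.07  0.13 -0.1 ]
```

Request:
carry_out([
  [-0.4,0,1.6,0,0,0,0],
  [-0.8,0,3.2,0,0,0,0],
  [-0.8,0,3.2,0,0,0,0],
  [-0.8,0,3.2,0,0,0,0],
  [-0.8,0,3.2,0,0,0,0],
  [-0.8,0.08,3.1,0,0,0,0],
  [0,0,0,0,0,0,0],
  [0.97,0,0.26,0,0,0,0],
  [0.97,0,0.26,0,0,0,0],
  [0.48,0,0.13,0,0,0,0],
  [0.48,0,0.13,0,0,0,0],
  [0,0,0,0,0,0,0],
])

```text
t: 3.72
eef_pos: [451.4, -165.3, 47.2]
tool_rot: [[0.96, -0.104, 0.258], [-0.101, -0.995, -0.027], [0.259, 0.0, -0.966]]
contact_force: [-0.1, -0.2, 0.3]
opening: 0.3
gripper_force: 0.1
```

```bash
python3 -c "
from h import *
show([-62.7,0,25],15)
im,d=vision.read_camera('side');cv2.imwrite('pics/s1.png',cv2.resize(im[165:265,240:360,::-1],None,fx=6,fy=6,interpolation=cv2.INTER_CUBIC))"
```

```text
t 3.725 tcp case [-91.9  -2.2  47.2] tip [-86.2  -2.2  26. ] F case [-0.1 -0.3  0.3] open 0.2873193692157752
rot case [[0.966, 0.0, 0.259], [0.0, -1.0, -0.0], [0.259, 0.0, -0.966]]
shift tool cm [ 2.24 -0.22  0.71]
turn [ 0.01 -0.03  0.01]
```

View pics/s1.png

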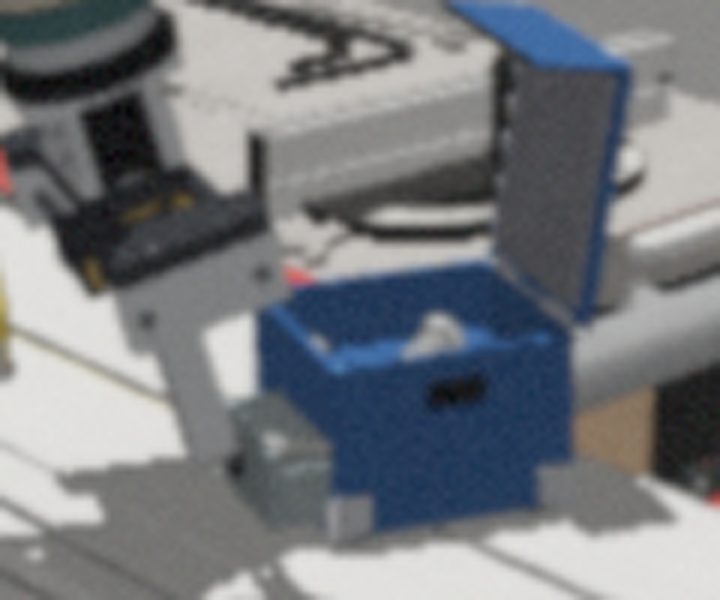

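The closed fingertips sit at the finger hole (235,465), just short of the panel or touching it. I'll push on.

Request:
carry_out([
  [0.24,0,0.065,0,0,0,0],
  [0.24,0,0.065,0,0,0,0],
  [0.24,0,0.065,0,0,0,0],
  [0.24,0,0.065,0,0,0,0],
  [0.24,0,0.065,0,0,0,0],
  [0.24,0,0.065,0,0,0,0],
  [0.24,0,0.065,0,0,0,0],
])

```text
t: 4.65
eef_pos: [468.4, -167.0, 46.9]
tool_rot: [[0.961, -0.104, 0.257], [-0.101, -0.995, -0.027], [0.259, -0.0, -0.966]]
contact_force: [-3.1, 0.5, 2.0]
opening: 0.2
gripper_force: 1.3
```

```bash
python3 -c "
from h import *
show([-62.7,0,25],15)"
```

```text
t 4.65 tcp case [-74.7  -2.2  46.9] tip [-69.   -2.2  25.7] F case [-3.1  0.1  2. ] open 0.2353214592014625
rot case [[0.966, 0.0, 0.259], [0.0, -1.0, 0.0], [0.259, -0.0, -0.966]]
shift tool cm [ 0.6  -0.22  0.23]
turn [-0.    0.01  0.  ]
```

Friction is as expected, so the drawer is moving. I'll continue in small steps until the force rises.

Request:
carry_out([
  [0.15,0,0.04,0,0,0,0],
  [0.15,0,0.04,0,0,0,0],
  [0.1,0,0.027,0,0,0,0],
  [0,0,0,0,0,0,0],
])

```text
t: 5.15
eef_pos: [472.6, -167.5, 47.0]
tool_rot: [[0.961, -0.105, 0.257], [-0.101, -0.995, -0.027], [0.259, 0.0, -0.966]]
contact_force: [-2.3, 0.6, 0.4]
opening: 0.6
gripper_force: 1.0
```

Request:
carry_out([
  [0.1,0,0.027,0,0,0,0],
  [0,0,0,0,0,0,0],
])

```text
t: 5.4
eef_pos: [473.5, -167.6, 47.0]
tool_rot: [[0.961, -0.105, 0.257], [-0.101, -0.995, -0.027], [0.259, -0.0, -0.966]]
contact_force: [-2.4, 0.8, 2.0]
opening: 0.5
gripper_force: 1.1
```

Request:
carry_out([
  [0.05,0,0.013,0,0,0,0],
  [0,0,0,0,0,0,0],
])

```text
t: 5.65
eef_pos: [474.0, -167.7, 46.9]
tool_rot: [[0.961, -0.105, 0.257], [-0.101, -0.995, -0.027], [0.259, -0.0, -0.966]]
contact_force: [-2.1, 0.1, 1.3]
opening: 0.5
gripper_force: 1.2
```

Request:
carry_out([
  [0.05,0,0.013,0,0,0,0],
  [0,0,0,0,0,0,0],
])

```text
t: 5.9
eef_pos: [474.5, -167.7, 46.9]
tool_rot: [[0.961, -0.104, 0.257], [-0.101, -0.995, -0.027], [0.259, 0.0, -0.966]]
contact_force: [-1.7, 0.4, 2.1]
opening: 0.8
gripper_force: 1.2
```

Request:
carry_out([
  [0.05,0,0.013,0,0,0,0],
  [0,0,0,0,0,0,0],
])

```text
t: 6.15
eef_pos: [475.1, -167.8, 47.0]
tool_rot: [[0.961, -0.104, 0.257], [-0.101, -0.995, -0.027], [0.259, 0.0, -0.966]]
contact_force: [-1.7, -0.4, 1.5]
opening: 0.3
gripper_force: 1.2
```

Request:
carry_out([
  [0.05,0,0.013,0,0,0,0],
  [0,0,0,0,0,0,0],
])

```text
t: 6.4
eef_pos: [475.6, -167.8, 47.0]
tool_rot: [[0.961, -0.105, 0.257], [-0.101, -0.995, -0.027], [0.259, 0.0, -0.966]]
contact_force: [-2.4, 0.4, 0.2]
opening: 0.6
gripper_force: 1.2
```

```bash
python3 -c "
from h import *
show([-62.7,0,25],15)
im,d=vision.read_camera('side');cv2.imwrite('pics/s2.png',cv2.resize(im[195:265,260:350,::-1],None,fx=8,fy=8,interpolation=cv2.INTER_CUBIC))"
```

```text
t 6.4 tcp case [-67.6  -2.2  47. ] tip [-61.9  -2.2  25.7] F case [-2.4  0.2  0.2] open 0.561877346667629
rot case [[0.966, 0.0, 0.259], [0.0, -1.0, -0.0], [0.259, 0.0, -0.966]]
shift tool cm [-0.1  -0.22  0.05]
turn [0. 0. 0.]
```

View pics/s2.png

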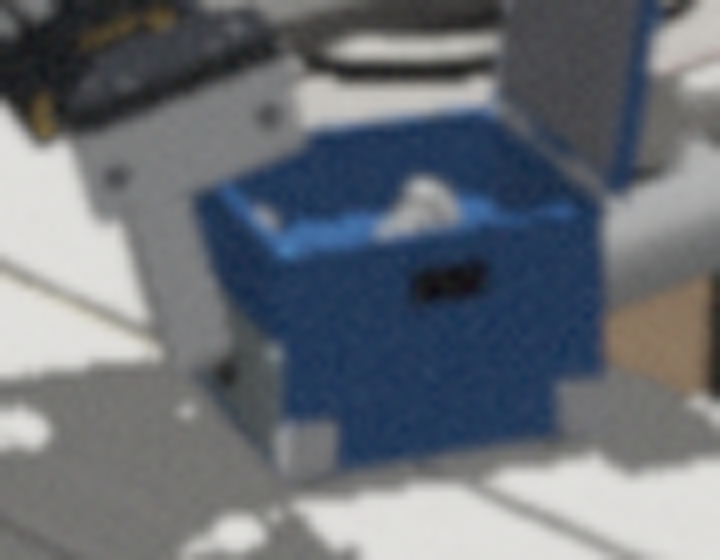

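The drawer is nearly flush: its edge is at (282,400), right at the case front. The gripper bracket at (300,150) is well above the rim. I'll take a few more small steps.

Request:
carry_out([
  [0.05,0,0.013,0,0,0,0],
  [0,0,0,0,0,0,0],
])

```text
t: 6.7
eef_pos: [476.1, -167.9, 47.0]
tool_rot: [[0.961, -0.104, 0.257], [-0.101, -0.995, -0.027], [0.259, 0.0, -0.966]]
contact_force: [-2.0, 0.8, 0.1]
opening: 0.2
gripper_force: 1.2
```

Request:
carry_out([
  [0.05,0,0.013,0,0,0,0],
  [0,0,0,0,0,0,0],
])

```text
t: 6.95
eef_pos: [476.6, -168.0, 47.0]
tool_rot: [[0.961, -0.105, 0.257], [-0.101, -0.995, -0.027], [0.259, 0.0, -0.966]]
contact_force: [-1.9, 0.9, 0.9]
opening: 0.4
gripper_force: 1.2
```

Request:
carry_out([
  [0.05,0,0.013,0,0,0,0],
  [0,0,0,0,0,0,0],
])

```text
t: 7.2
eef_pos: [477.1, -168.0, 47.0]
tool_rot: [[0.961, -0.104, 0.257], [-0.101, -0.995, -0.027], [0.259, 0.0, -0.966]]
contact_force: [-2.3, 1.2, 2.1]
opening: 0.3
gripper_force: 1.2
```

Request:
carry_out([
  [0.05,0,0.013,0,0,0,0],
  [0,0,0,0,0,0,0],
])

```text
t: 7.45
eef_pos: [477.2, -168.0, 46.9]
tool_rot: [[0.961, -0.104, 0.257], [-0.101, -0.995, -0.027], [0.258, -0.0, -0.966]]
contact_force: [-4.7, 0.4, 3.1]
opening: 0.5
gripper_force: 2.1
```

Request:
carry_out([
  [0.05,0,0.013,0,0,0,0],
  [0,0,0,0,0,0,0],
])

```text
t: 7.7
eef_pos: [477.4, -168.0, 46.9]
tool_rot: [[0.961, -0.104, 0.256], [-0.1, -0.995, -0.027], [0.258, -0.0, -0.966]]
contact_force: [-6.3, 0.5, 3.9]
opening: 0.5
gripper_force: 3.0
```

Request:
carry_out([
  [-0.97,0,-0.26,0,0,0,0],
  [-1.94,0,-0.52,0,0,0,0],
  [-1.94,0,-0.52,0,0,0,0],
  [0.4,0,-1.5,0,0,0,0],
  [0.8,0,-3.0,0,0,0,0],
  [0.8,0,-3.0,0,0,0,0],
  [0.8,0,-3.0,0,0,0,0],
  [0.8,0,-3.0,0,0,0,0],
  [0.8,0,-3.0,0,0,0,0],
  [0.8,0,-3.0,0,0,0,0],
  [0.8,0,-3.0,0,0,0,0],
  [0,0,0,0,-7.5,0,0],
  [0,0,0,0,-7.5,0,0],
  [0,0,0,0,0,0,0],
])

```text
t: 9.45
eef_pos: [430.3, -163.3, 279.4]
tool_rot: [[0.995, -0.103, 0.002], [-0.103, -0.995, -0.0], [0.002, -0.0, -1.0]]
contact_force: [-0.1, 0.5, -0.4]
opening: 0.4
gripper_force: 0.0
```

```bash
python3 -c "
from h import *
show([118,0,245],0)
a,d=vision.read_camera('top');b,d=vision.read_camera('side')
A=cv2.resize(a[140:240,265:365,::-1],None,fx=4,fy=4,interpolation=cv2.INTER_CUBIC)
B=cv2.resize(b[165:265,260:360,::-1],None,fx=4,fy=4,interpolation=cv2.INTER_CUBIC)
cv2.imwrite('pics/ab.png',np.hstack([A,B]))"
```

```text
t 9.45 tcp case [-113.    -2.4  279.4] tip [-113.    -2.4  257.4] F case [-0.1  0.5 -0.4] open 0.3870404736849072
rot case [[1.0, 0.002, 0.002], [0.002, -1.0, 0.0], [0.002, -0.0, -1.0]]
shift tool cm [23.1  -0.2   1.29]
turn [-0.01 -0.12  0.11]
```

View pics/ab.png

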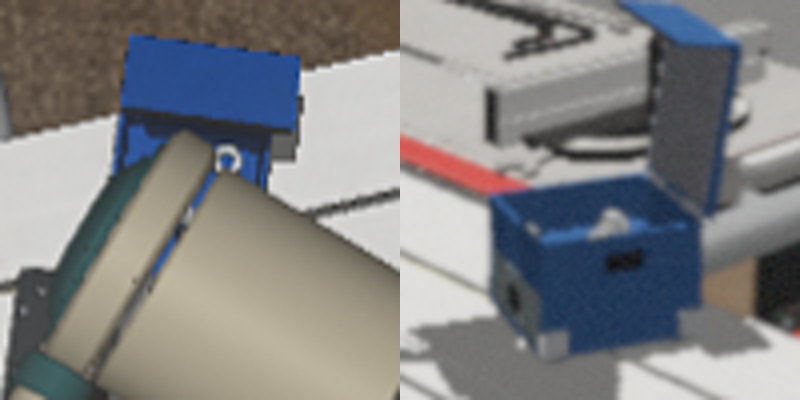

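The side view shows the drawer flush (front at (515,300)) and the lid still up. Next I go over the top and behind the lid.

Request:
carry_out([
  [1.5,0,0,0,0,0,0],
  [3.0,0,0,0,0,0,0],
  [3.5,0,0,0,0,0,0],
  [3.5,-0.2,0,0,0,0,0],
  [3.5,0,0,0,0,0,0],
  [3.5,0,0,0,0,0,0],
  [3.5,0,0,0,0,0,0],
  [1.5,0,0,0,0,0,0],
  [0,0,1.5,0,0,0,0],
  [0,0,2.7,0,0,0,0],
  [0,0,2.7,0,0,0,0],
  [0,0,1.8,0,0,0,0],
  [0,0,0,0,0,0,0],
  [-1.5,0,0,0,0,0,0],
  [-0.5,0,0,0,0,0,0],
  [0,0,0,0,0,0,0],
])

```text
t: 11.55
eef_pos: [641.9, -183.5, 193.9]
tool_rot: [[0.994, -0.105, 0.002], [-0.105, -0.994, -0.001], [0.002, 0.0, -1.0]]
contact_force: [0.2, -0.9, 0.2]
opening: 0.6
gripper_force: 0.0
```

```bash
python3 -c "
from h import *
show([90,0,170],0)
b,d=vision.read_camera('side')
cv2.imwrite('pics/s3.png',cv2.resize(b[125:265,260:380,::-1],None,fx=4,fy=4,interpolation=cv2.INTER_CUBIC))"
```

```text
t 11.55 tcp case [ 99.5  -0.4 193.9] tip [ 99.5  -0.4 171.9] F case [ 0.3 -0.9  0.2] open 0.5608389852998613
rot case [[1.0, -0.0, 0.002], [-0.0, -1.0, -0.0], [0.002, 0.0, -1.0]]
shift tool cm [-0.95 -0.04  0.19]
turn [ 0.03 -0.1  -0.02]
```

View pics/s3.png

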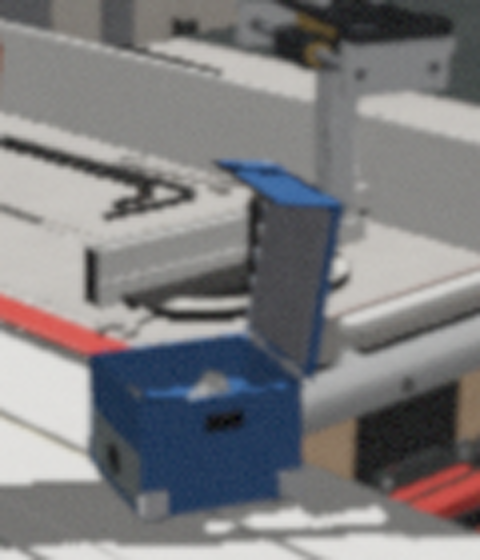

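The side picture shows the closed finger (340,130) standing behind the lid's top edge (335,205), with the gripper body clear above. I'll begin the arc.

Request:
carry_out([
  [-0.6,0,0,0,0,0,0],
  [-0.6,0,0,0,0,0,0],
  [-0.6,0,0,0,0,0,0],
  [-0.6,0,-0.15,0,0,0,0],
  [-0.65,0,-0.15,0,0,0,0],
  [-0.62,0,0.05,0,0,0,0],
  [-0.62,0,0.05,0,0,0,0],
  [-0.62,0,0.05,0,0,0,0],
  [-0.62,0,0.05,0,0,0,0],
])

```text
t: 12.72
eef_pos: [586.5, -177.5, 193.7]
tool_rot: [[0.995, -0.105, -0.0], [-0.105, -0.995, 0.0], [-0.0, -0.0, -1.0]]
contact_force: [2.9, 0.5, -0.8]
opening: 0.4
gripper_force: 1.1
```

```bash
python3 -c "
from h import *
show([44,0,175],0)"
```

```text
t 12.725 tcp case [ 43.7  -0.2 193.7] tip [ 43.7  -0.2 171.7] F case [ 2.8  0.8 -0.8] open 0.39752705256137094
rot case [[1.0, -0.0, -0.0], [-0.0, -1.0, 0.0], [-0.0, -0.0, -1.0]]
shift tool cm [ 0.03 -0.02 -0.33]
turn [-0.    0.01 -0.  ]
```

Request:
carry_out([
  [-0.58,0,0.1,0,0,0,0],
  [-0.58,0,0.15,0,0,0,0],
  [-0.58,0,0.15,0,0,0,0],
  [-0.58,0,0.2,0,0,0,0],
  [-0.52,0,0.33,0,0,0,0],
  [-0.52,0,0.35,0,0,0,0],
  [-0.5,0,0.36,0,0,0,0],
  [-0.5,0,0.37,0,0,0,0],
])

```text
t: 13.72
eef_pos: [543.3, -173.0, 173.5]
tool_rot: [[0.995, -0.105, -0.0], [-0.105, -0.995, -0.0], [0.0, 0.0, -1.0]]
contact_force: [1.8, 0.2, 1.0]
opening: 0.3
gripper_force: 0.7
```

```bash
python3 -c "
from h import *
show([0.4,0,152.7],0)"
```

```text
t 13.725 tcp case [  0.3  -0.2 173.5] tip [  0.3  -0.2 151.5] F case [1.8 0.4 1. ] open 0.3296710734095935
rot case [[1.0, 0.0, 0.0], [0.0, -1.0, -0.0], [0.0, 0.0, -1.0]]
shift tool cm [ 0.01 -0.02 -0.12]
turn [ 0. -0.  0.]
```

Request:
carry_out([
  [-0.42,0,0.42,0,0,0,0],
  [-0.42,0,0.45,0,0,0,0],
  [-0.4,0,0.47,0,0,0,0],
  [-0.38,0,0.5,0,0,0,0],
  [-0.3,0,0.53,0,0,0,0],
  [-0.28,0,0.55,0,0,0,0],
  [-0.25,0,0.56,0,0,0,0],
  [-0.24,0,0.57,0,0,0,0],
])

```text
t: 14.72
eef_pos: [516.6, -170.2, 132.9]
tool_rot: [[0.995, -0.105, -0.0], [-0.105, -0.995, -0.0], [-0.0, 0.0, -1.0]]
contact_force: [1.0, 0.5, 0.7]
opening: 0.6
gripper_force: 0.6
```

```bash
python3 -c "
from h import *
show([-31,0,88],0)"
```

```text
t 14.725 tcp case [-26.5  -0.2 132.9] tip [-26.5  -0.2 110.9] F case [1.  0.7 0.7] open 0.5674334818301177
rot case [[1.0, 0.0, -0.0], [0.0, -1.0, -0.0], [-0.0, 0.0, -1.0]]
shift tool cm [-0.45 -0.02  2.29]
turn [0. 0. 0.]
```

Request:
carry_out([
  [-0.2,0,0.5,0,0,0,0],
  [-0.1,0,0.5,0,0,0,0],
  [-0.1,0,0.5,0,0,0,0],
  [0,0,0.4,0,0,0,0],
  [0,0,0.2,0,0,0,0],
  [0,0,0,0,0,0,0],
])

```text
t: 15.48
eef_pos: [512.6, -169.6, 111.9]
tool_rot: [[0.995, -0.105, -0.001], [-0.105, -0.995, 0.0], [-0.001, -0.0, -1.0]]
contact_force: [0.3, -0.2, 0.3]
opening: 0.4
gripper_force: 0.0
```

Request:
carry_out([
  [0,0,0.1,0,0,0,0],
  [0,0,0,0,0,0,0],
])

```text
t: 15.72
eef_pos: [512.9, -169.7, 111.3]
tool_rot: [[0.995, -0.105, 0.0], [-0.105, -0.995, -0.0], [0.0, 0.0, -1.0]]
contact_force: [-0.6, 0.2, -0.6]
opening: 0.9
gripper_force: 0.0
```

Request:
carry_out([
  [0,0,0.1,0,0,0,0],
  [0,0,0,0,0,0,0],
])

```text
t: 15.98
eef_pos: [512.9, -169.7, 110.3]
tool_rot: [[0.995, -0.104, 0.0], [-0.104, -0.995, -0.0], [0.0, 0.0, -1.0]]
contact_force: [-0.4, 0.8, -0.4]
opening: 0.5
gripper_force: 0.2
```

Request:
carry_out([
  [0,0,0.1,0,0,0,0],
  [0,0,0,0,0,0,0],
])

```text
t: 16.23
eef_pos: [512.8, -169.8, 109.2]
tool_rot: [[0.995, -0.105, -0.0], [-0.105, -0.995, -0.0], [-0.0, 0.0, -1.0]]
contact_force: [0.6, -0.4, 0.4]
opening: 0.3
gripper_force: 0.4
```

Request:
carry_out([
  [0,0,0.05,0,0,0,0],
  [0,0,0,0,0,0,0],
])

```text
t: 16.48
eef_pos: [512.8, -169.7, 109.2]
tool_rot: [[0.995, -0.104, 0.0], [-0.104, -0.995, -0.0], [0.0, 0.0, -1.0]]
contact_force: [-1.0, 0.2, 4.4]
opening: 0.6
gripper_force: 2.4
```

Request:
carry_out([
  [0,0,0.05,0,0,0,0],
  [0,0,0,0,0,0,0],
])

```text
t: 16.73
eef_pos: [512.8, -169.7, 109.1]
tool_rot: [[0.995, -0.104, 0.0], [-0.104, -0.995, -0.0], [0.0, 0.0, -1.0]]
contact_force: [-2.3, 2.1, 7.0]
opening: 0.4
gripper_force: 3.9
```

It has stopped at tip z = 87.1 mm, the height of a shut lid. One slight extra press, then lift off and look.

Request:
carry_out([
  [0,0,0.05,0,0,0,0],
  [0,0,0,0,0,0,0],
  [0,0,-0.5,0,0,0,0],
  [0,0,-2,0,0,0,0],
  [0,0,-4,0,0,0,0],
  [0,0,-4,0,0,0,0],
  [-4,0,-3,0,0,0,0],
  [-4,0,0,0,0,0,0],
  [-4,0,0,0,0,0,0],
  [-4,0,0,0,0,0,0],
  [0,0,0,0,0,0,0],
])

```text
t: 18.1
eef_pos: [351.6, -152.4, 242.7]
tool_rot: [[0.994, -0.106, -0.0], [-0.106, -0.994, -0.0], [-0.0, 0.0, -1.0]]
contact_force: [0.7, 0.8, -0.1]
opening: 0.3
gripper_force: 0.0
```

```bash
python3 - <<'E'
from h import *
show()
a,d=vision.read_camera('top');b,db=vision.read_camera('side')
A=cv2.resize(a[140:240,265:365,::-1],None,fx=4,fy=4,interpolation=cv2.INTER_CUBIC)
B=cv2.resize(b[165:265,260:360,::-1],None,fx=4,fy=4,interpolation=cv2.INTER_CUBIC)
cv2.imwrite('pics/end.png',np.hstack([A,B]))
im=a.astype(int);m=(im[:,:,2]>im[:,:,0]+50)&(im[:,:,2]>im[:,:,1]+30);m[:140]=0;m[235:]=0;m[:,:275]=0;m[:,355:]=0
m=cv2.erode(m.astype(np.uint8),np.ones((3,3)))>0
v,u=np.nonzero(m&(d>0));P=(pts("top",np.c_[u,v],d[v,u])-O)@CR
P=P[(P[:,2]>60)&(P[:,2]<130)]
c,*_=np.linalg.lstsq(np.c_[P[:,:2],np.ones(len(P))],P[:,2],rcond=None);print("lid plane",c,P.min(0),P.max(0))
E
```

```text
t 18.1 tcp case [-1.925e+02  2.000e-01  2.427e+02] tip [-1.925e+02  2.000e-01  2.207e+02] F case [ 0.7  0.9 -0.1] open 0.33204278048128844
rot case [[1.0, -0.001, -0.0], [-0.001, -1.0, -0.0], [-0.0, 0.0, -1.0]]
lid plane [-4.09424058e-04  9.50206393e-04  8.64624567e+01] [-54.18761767 -48.13453821  79.85989695] [55.82659536 47.29186212 93.55419432]
```

View pics/end.png

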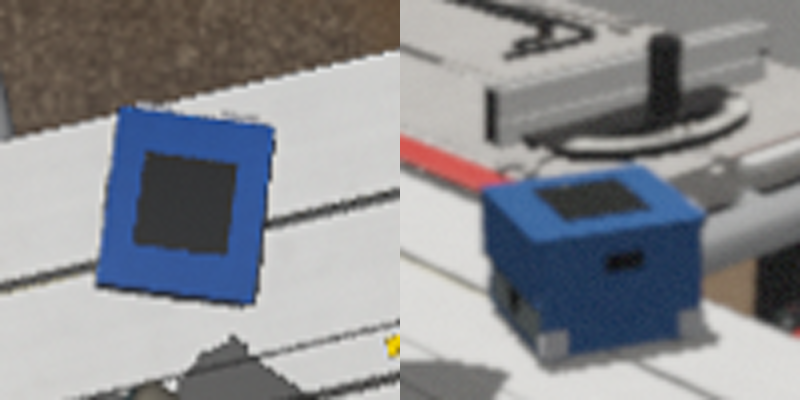

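The lid is level (plane slope about 0, top at 86.5 mm). Its flange hangs before the drawer (side view (510,260)), and the case hasn't moved.

```bash
python3 -c "
from h import *
print(workorder.hand_in())"
```

```text
the job is handed in; nothing more can be done
None
```

The job is handed in: the drawer is pushed home, the lid is pressed shut and level with its flange hanging before the drawer, and the case has not moved; it took about 18 s of the 48 s allowed.

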